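# Press a dowel home with bench-mounted locking pliers

## Task

Slide the wooden block along its track until it rests fully home against the end stop, then press the blue handle of the locking pliers down over centre until it snaps and stays locked by itself, so that the jaw pushes the brass dowel flush into the block. Then let go of the handle and flick the yellow release lever towards the jaw so that the pliers spring fully open; leave the block where it is, against its stop. Be gentle: do not force the block or the handle against their stops, never push the dowel with the gripper, and leave the jar, the tin and the carton alone.

Things in the scene. Friction and masses are not known exactly. Their poses are not given: they have to be found in the camera images.
- clamp: Fixed bench fixture: grey base plate 12 mm thick (x -140 to 50, y -60 to 250 mm) with locking pliers. Origin at table height below the closed jaw pad; z up; +x is the way the block is pushed, +y runs from the jaw along the handles. A fixed lower handle (top at z = 32 mm) lies under the moving one. The jaw, 20 mm wide in x, is under 95 mm high when open.
- nest (a point): Point of the fixture at x -15, y 0, z 26 mm in its frame: where the block's centre is when fully home. The track runs along x at y = 0 on the base plate, between two aluminium rails (tops at z = 22 mm, 39 mm apart, x -135 to 20 mm); the dark end stop's face is at x = 25 mm.
- block_center (a point): Centre of the loose wooden block, 80 mm long (x), 36 wide (y), 28 high, about 0.35 kg, lying in the track with its bottom 12 mm above the table, 45 to 60 mm short of home at the start. Its x axis runs along the track towards the stop. It slides at 1 to 4 N.
- dowel (a joint): How far the brass dowel has gone into the block, in m: 0 = standing 6 mm proud of the block's top, 0.006 = flush. The dowel (10 mm across) is 15 mm ahead (+x) of the block's middle and comes under the jaw pad when the block is home. It needs about 18 N to move; the pliers give that.
- handle_grip (a point): Where to press: on the top face of the moving handle (22 mm wide, 16 thick, blue end), 130 mm from its pivot, 8 mm above its centre line. Open, it slopes up at 0.55 to 0.80 rad; it swings down 0.6 to 0.8 rad to a hard stop that must be felt. Pressing takes 2 to 4 N, then up to 9 N as the dowel goes in, nothing after dead centre (about 9 mm before the stop), then rises steeply at the stop.
- release_tab (a point): Centre of the yellow tab (22 mm wide in x, 9 thick, 22 high) on top of the release lever, standing on the moving handle and riding with it, 34 mm from the handle's pivot; tab centre about 67 mm above the pivot when locked. With the handle locked, push the tab from the handle's end side towards the jaw (fixture -y): 15 mm almost free, then about 6 N for some 5 mm more, and the handle springs up.
- release (a joint): Angle of the release lever on the handle, rad: 0 = at rest (a light spring returns it), 0.25 = tilted as far as it goes towards the jaw; pushed on from there it kicks the handle back over centre.
- jaw_nose (a point): Top of the moving jaw's nose, straight above the pad; about 70 mm above the table when closed, about 89 mm when open.
- jar: Loose amber glass jar, 64 mm across, 85 mm tall, origin under its centre: leave alone.
- tin: Loose metal tin with a paper label, 60 mm across, 110 mm tall, origin under its centre: leave alone.
- carton: Loose cardboard carton, 100 x 70 x 55 mm, origin under its centre: leave alone.
- handle_pivot (a point): The moving handle's pivot, an axle along x at y = 102, z = 80 mm in the fixture's frame. A spring opens the handle unless it is locked; pressed past dead centre it snaps down and stays locked by itself.
Things that resemble listed ones, but are neither listed nor needed, are in the scene too. There is more than one size of the part that bears block_center; the job needs the middle-sized.

How it is judged (in metres and radians):
On the way, in this order (a step that is already met when the one before it is completed fails the run):
1. the block is home against its end stop (centre within 3 mm of the nest point) with the dowel not yet pressed in (horizontal distance between block_center and nest below 0.003 m and value of joint dowel below 0.004 m), for 0.2 s.
2. the pliers are locked: the jaw clamps the block with more than 20 N while the robot does not touch the pliers, the block is still home and the dowel is flush (contact force between jaw and block above 20 N and contact force between each of the fingers, the arm and clamp below 0.5 N and value of joint dowel above 0.005 m and horizontal distance between block_center and nest below 0.003 m), for 0.2 s.
3. the release lever is flicked by more than 0.15 rad while the handle is still down (value of joint release above 0.15 rad and z of handle_grip in the frame of clamp below 0.125 m).
At the end, for the whole second after the job is handed in: The pliers have sprung open (the pressing point of the handle more than 140 mm above the table), the jaw no longer bears on the block, the dowel is flush within 1 mm, and the block lies at rest in its track, its centre within 3 mm of the nest point (z of handle_grip in the frame of clamp above 0.14 m and contact force between jaw and block below 0.5 N and value of joint dowel above 0.005 m and horizontal distance between block_center and nest below 0.003 m and height (world z) of block_center below 0.029 m and linear speed of block below 0.02 m/s); the robot touches nothing.
It fails at once if the pliers or their fixture are pushed with more than 45 N (contact force between any of the fingers, the arm and clamp above 45 N).
It fails at once if the block is pushed with more than 45 N (contact force between any of the fingers, the arm and block above 45 N).
It fails at once if the robot presses on the dowel (more than 2 N) (contact force between any of the fingers, the arm and dowel above 2 N).
It fails at once if the jar, the tin or the carton is moved by more than 20 mm (distance of any of jar, tin, carton from where it was at the start of the episode above 0.02 m).
It also fails if it takes over 72 s, if anything falls off the work surface, if the arm or the gripper's body presses on something with over 40 N, if the wrist force passes 120 N, or if a joint passes its speed limit or range.

## Robot

A 7-joint arm with a two-finger parallel gripper is mounted at the origin on the work surface. World frame = base frame: x ahead of the robot, y to its left, z up, the work surface at z = 0. Lengths are in m, angles in degrees, forces in N, time in s.
With the tool pointing down it reaches from about 0.425 to 1.025 m from the base axis. Payload 9.4 kg.
Tool frame: the origin (TCP) lies at the very end of the fingers, on their centre line; the grasp point (between the pads) lies 19 mm behind it; z points along the fingers, y is the direction in which the jaws open and shut (so a half turn about z gives the same grasp; the last joint's range is limited). The gripper opens to 93 mm and grips with 3 to 60 N. Pads are 15 mm wide; open, the fingers measure 128 mm over their backs; the gripper's body (75 mm by 188 mm) begins 65 mm behind the grasp point.
Start: joints at [-77.962, 34.337, -0.143, 91.639, 0.103, 54.024, -4.572], TCP at [0.205, 0.695, 0.219] pointing down, gripper open.
Joint ranges: [-147.43, 147.43], [-19.82, 112.94], [-74.19, 73.91], [6.32, 146.72], [-59.91, 239.91], [6.04, 106.73], [-150.56, 150.56]. Speed limits (degrees/s): [127.2, 127.2, 172.46, 172.46, 180, 180, 180].

## Interface

Orientations are given as [roll, pitch, yaw] about the fixed x, y, z axes, in that order (R = Rz(yaw) Ry(pitch) Rx(roll)).
In Python, from station import monitor, get_image, close_job, find_in, outline_of gives the robot as it stands.
- The arm moves only by the tool servo_tool, never from a script. Its arguments are lists of equal length, an entry for each row: "gripper": the opening, from -1 (shut) to 1 (fully open); "travel": the shift along the tool's x, y, z each as a share of 20 cm, from -1 to 1, a list of three; "yaw": the turn about the tool's z as a share of 360 degrees, from -1 to 1. In form: {"gripper": [gripper, ...], "travel": [[tx, ty, tz], ...], "yaw": [yaw, ...]}. A call has 1 to 12 rows; each row is the pose to reach, as a shift and turn from the pose commanded when the call began, along the tool's axes at that moment, turning the shorter way round; what a row does not reach only later rows make up. A row lasts 1/8 s, in which the tool goes at most 62.5 mm and 10.7 degrees, less where a joint would pass 70% of its speed; a pose out of reach is approached as far as the arm can. A call with a number of a shift or a turn outside -1 to 1 is refused whole. A call with a gripper value outside its range is refused whole. The fingers move at their own pace and stop on an object; "newtons" is the grip in N (left out, the last holds). Time passes only in rows, so rows that repeat a pose let the fingers close. It gives the time, the measured TCP pose, the force and the opening at its end, in the units of the state.
- monitor.observe(): the state, without advancing time (a new reading comes with each control period).
- get_image(name): name is "side" or "top" or "wrist"; returns a dict with "pixels" (400x640x3 uint8, red, green, blue), "depth" (400x640 float32, m along the optical axis (not along the pixel's ray), 0 where there is no reading), "vfov" (degrees; the focal length in pixels is half the picture's height over the tangent of half this angle, whatever the lens; pixels are square), "cx", "cy" (the principal point, pixels), "R" (3x3) and "t" (3): a world point X has camera coordinates R X + t; the wrist camera has in their place "tool_from_camera" (4x4, takes a point from camera to tool coordinates, whose origin is the TCP and whose axes are the flange's). Camera axes: x right, y down, z forward; pixel columns grow to the right and rows downward; lengths in m; the calibration is good to about 2 mm. A picture is of the moment at which its call begins: read the wrist's pose just before it.
- close_job(): hands the job in, once; it reports no verdict.
Trained networks look in a picture, given as the dict that the camera call returned (one of the last four; its "shot" number tells which), for a name from the list of things; names that differ only in an ending like _2 or _b are one class to them, and where a whole thing is asked for, a point or a joint stands for the part that bears it (a point fixed in the world has none). Each returns a list of dicts, best first, with "p" (0 to 1); they miss things now and then, are a little off and sometimes report something else, mostly with a low value. They report only what shows in the picture. A call takes as long as a camera call. They do not tell look-alikes from the thing itself.
- find_in(picture, label): "rect" ([left, top, right, bottom] in pixels, round what is visible of it).
- outline_of(picture, label): "region" (400x640 bool, what is visible of it) and "rect" ([left, top, right, bottom] in pixels, round what is visible of it).
The state is a dict: "time_s": time; "joint_positions": joint angles; "joint_vel": joint speeds; "effort": joint torques, N m; "tcp_pos": TCP position; "eef_rot": TCP orientation; "force": force on the tool from outside, world axes, zero at the start; "torque": the same for the moment, N m; "gripper_width": finger opening in m.
Only numpy, scipy, OpenCV 4.12 (cv2) and the standard library are available. Lean on these libraries where they do the work, as an engineer would, in place of code of your own. Each camera call takes 0.05 s, during which the arm holds its last target.

## Working session

There is one attempt and no reset: what is moved stays moved. The work goes in short steps, Python scripts to look and compute and a tool call to move; the robot and the scene stay as the last step left them, time stands still between calls to the robot, and variables do not carry over. Pictures are saved under pics/ and viewed, and the job is handed in when it is done.

Besides the shell and the picture viewer there is one more tool, called as a command line: name --pt "numbers of a row" for each row, then --argument value for the rest. servo_tool: Moves the arm, as the interface text tells. Its arguments: {"type":"object","properties":{"gripper":{"type":"array","items":{"type":"number"}},"travel":{"type":"array","items":{"type":"array","items":{"type":"number"}}},"yaw":{"type":"array","items":{"type":"number"}},"newtons":{"type":"number"}},"required":["gripper","travel","yaw"]}

```bash
mkdir -p pics; ls; cat > h.py <<'E'
import numpy as np, cv2
from station import monitor,get_image,find_in,outline_of
def save(p,n): cv2.imwrite('pics/'+n+'.png',cv2.cvtColor(p['pixels'],cv2.COLOR_RGB2BGR))
def f(p): return 200/np.tan(np.radians(p['vfov'])/2)
def world(p,u,v,d=None):
    if d is None: d=p['depth'][int(v),int(u)]
    c=np.array([(u-p['cx'])/f(p)*d,(v-p['cy'])/f(p)*d,d])
    return p['R'].T@(c-p['t'])
def pix(p,X):
    c=p['R']@np.array(X)+p['t']; return np.array([c[0]/c[2]*f(p)+p['cx'],c[1]/c[2]*f(p)+p['cy']])
def cloud(p):
    d=p['depth'];v,u=np.mgrid[0:400,0:640]
    c=np.stack([(u-p['cx'])/f(p)*d,(v-p['cy'])/f(p)*d,d],-1)
    return (c-p['t'])@p['R']
E
python3 - <<'E'
from h import *
print(monitor.observe())
for n in ['side','top']:
    p=get_image(n);save(p,n+'0')
    print(n,p['vfov'],p['cx'],p['cy'],p['R'],p['t'],p['pixels'].shape)
    for l in ['clamp','block_center','handle_grip','release_tab','jaw_nose','jar','tin','carton','dowel','handle_pivot']:
        for r in find_in(p,l)[:4]: print(l,round(r['p'],2),np.round(r['rect']))
E
```

```text
pics
{'time_s': 0.0, 'joint_positions': array([-77.96132734,  34.38502457,  -0.14420576,  91.67891771,
         0.10358884,  54.02334212,  -4.57115961]), 'joint_vel': array([ 0.10799442,  0.01969754, -0.02646641,  0.00977617,  0.04706945,
       -0.02668962, -0.01638974]), 'effort': array([-8.31091238e-04, -7.65070510e+01,  1.49745595e+00, -2.52346694e+01,
       -5.23754186e-02,  1.69223326e-02,  1.57232839e-04]), 'tcp_pos': array([0.20500303, 0.6949249 , 0.21776649]), 'eef_rot': array([-1.79913303e+02,  9.23582679e-03,  1.63570162e+02]), 'force': array([-0.41238388, -0.07655336,  0.48392664]), 'torque': array([0.00014511, 0.00405148, 0.00178288]), 'gripper_width': 0.0929095262055514}
side 56.82829705614033 321.2780494843962 203.28879561808802 [[ 0.78281684 -0.62215397  0.01105595]
 [-0.37376843 -0.48434578 -0.79101601]
 [ 0.49748866  0.61508828 -0.61169554]] [-0.39799935  0.27735476  0.74019655] (400, 640, 3)
block_center 0.82 [380. 245. 406. 264.]
block_center 0.81 [262. 240. 290. 289.]
block_center 0.67 [320. 217. 349. 237.]
handle_grip 0.92 [323. 135. 337. 181.]
handle_grip 0.45
[... 267 characters left out ...]
ot 0.2 [338. 162. 354. 174.]
top 56.78878086595949 318.2744846518855 209.72549413819937 [[-0.00956199 -0.99982879  0.01584181]
 [-0.9877943   0.00698137 -0.15560747]
 [ 0.15547023 -0.01713636 -0.98769193]] [-0.01626313  0.50946002  0.8934333 ] (400, 640, 3)
clamp 0.84 [217. 128. 348. 231.]
block_center 0.84 [307. 186. 328. 215.]
block_center 0.79 [370. 170. 387. 190.]
block_center 0.78 [298. 253. 340. 300.]
handle_grip 0.96 [225. 133. 278. 160.]
handle_grip 0.53 [147. 160. 183. 190.]
jaw_nose 0.59 [275. 149. 293. 156.]
jar 0.82 [149. 158. 185. 192.]
jar 0.67 [220. 129. 350. 232.]
carton 0.87 [428. 211. 469. 255.]
handle_pivot 0.74 [221. 128. 349. 232.]
handle_pivot 0.28 [275. 150. 294. 156.]
```

View pics/side0.png

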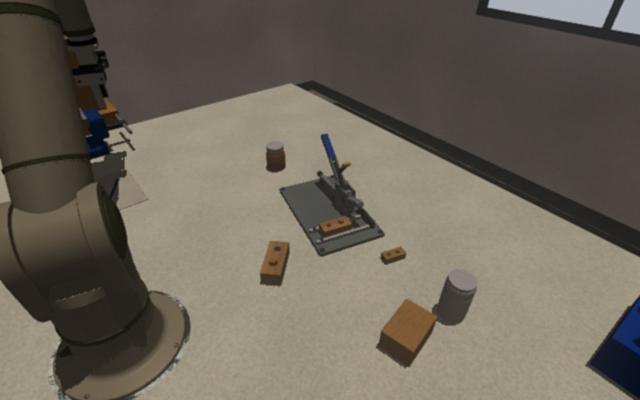

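View pics/top0.png

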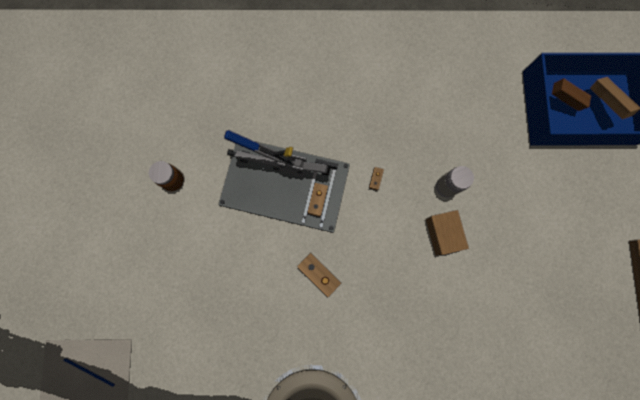

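```bash
python3 - <<'E'
import cv2
a=cv2.imread('pics/side0.png')[120:280,240:420];cv2.imwrite('pics/side0z.png',cv2.resize(a,None,fx=3.6,fy=3.6,interpolation=cv2.INTER_CUBIC))
a=cv2.imread('pics/top0.png')[120:240,205:365];cv2.imwrite('pics/top0z.png',cv2.resize(a,None,fx=4.5,fy=4.5,interpolation=cv2.INTER_CUBIC))
E
```

```text
(no output)
```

View pics/side0z.png

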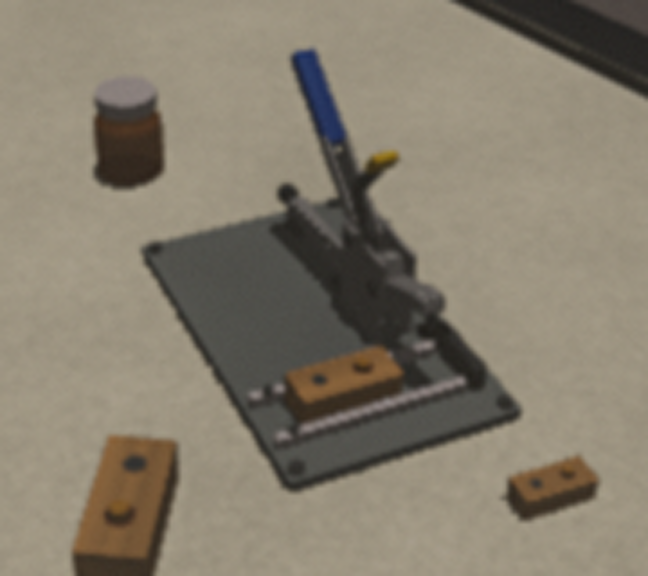

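View pics/top0z.png

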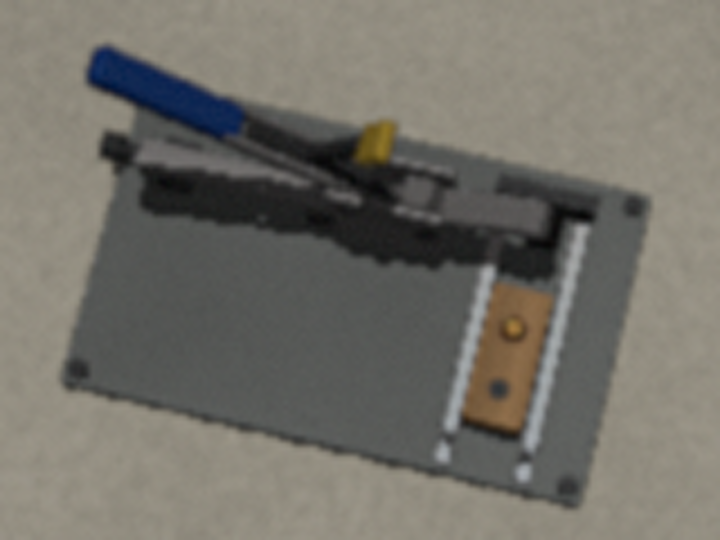

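```bash
python3 - <<'E'
from h import *
p=get_image('top');
def wz(u,v,z):
    a=world(p,u,v,0.5);b=world(p,u,v,1.0);s=(z-a[2])/(b[2]-a[2]);return a+s*(b-a)
zz=lambda a,b:(205+(a+.5)/4.5-.5,120+(b+.5)/4.5-.5)
P=[(50,250),(50,-60),(-140,-60),(-140,250)]
for q,xy in zip([(650,195),(580,507),(62,383)],[(50,-60),(-140,-60),(-140,250)]): 
    print(xy,wz(*zz(*q),.012))
A=np.array([wz(*zz(*q),.012)[:2] for q in [(650,195),(580,507),(62,383)]]);B=np.array([(.05,-.06),(-.14,-.06),(-.14,.25)])
def fit(A,B):
    Bc=B-B.mean(0);Ac=A-A.mean(0);th=np.arctan2((Bc[:,0]*Ac[:,1]-Bc[:,1]*Ac[:,0]).sum(),(Bc*Ac).sum())
    R=np.array([[np.cos(th),-np.sin(th)],[np.sin(th),np.cos(th)]]);return th,A.mean(0)-R@B.mean(0),A-(B@R.T+A.mean(0)-R@B.mean(0))
th,t,res=fit(A,B);print(np.degrees(th),t,res)
np.save('fx.npy',[th,*t])
R=np.array([[np.cos(th),-np.sin(th),0],[np.sin(th),np.cos(th),0],[0,0,1]])
im=cv2.cvtColor(p['pixels'],cv2.COLOR_RGB2BGR)
big=cv2.resize(im[120:240,205:365],None,fx=4.5,fy=4.5,interpolation=cv2.INTER_CUBIC)
def L(im,pts,c):
    q=[pix(p,R@np.array(x)+[*t,0]) for x in pts]
    q=np.array([((u+.5-205)*4.5-.5,(v+.5-120)*4.5-.5) for u,v in q]);cv2.polylines(im,[np.int32(np.round(q))],False,c,1)
L(big,[(50/1e3,-.06,.012),(-.14,-.06,.012),(-.14,.25,.012),(.05,.25,.012),(.05,-.06,.012)],(0,255,0))
L(big,[(-.135,.0195,.022),(.02,.0195,.022)],(0,0,255));L(big,[(-.135,-.0195,.022),(.02,-.0195,.022)],(0,0,255))
L(big,[(.025,.0195,.012),(.025,-.0195,.012)],(255,0,0))
L(big,[(0,.0,.089),(0,.1,.08)],(255,0,255));
cv2.imwrite('pics/top1.png',big)
# cloud
C=cloud(p);r=C.reshape(-1,3)
F=(C-np.array([*t,0]))@R
for (z0,z1,y0,y1,x0,x1) in [(.033,.06,-.03,.017,-.135,0),]:
    m=(p['depth']>0)&(F[...,2]>z0)&(F[...,2]<z1)&(F[...,1]>y0)&(F[...,1]<y1)&(F[...,0]>x0)&(F[...,0]<x1)
    G=F[m];print(len(G),G.min(0),G.max(0),np.median(G,0))
v,u=np.nonzero((p['pixels'][...,2].astype(int)-p['pixels'][...,0]>60)&(np.arange(640)<300));G=F[v,u];print('blue',G.min(0),G.max(0))
rgb=p['pixels'].astype(int);m=(rgb[...,0]-rgb[...,2]>70)&(rgb[...,1]-rgb[...,2]>50);m[:, :270]=0;m[:,300:]=0;m[:145]=0;m[160:]=0;print('yel',F[m].min(0),F[m].max(0),np.median(F[m],0),m.sum())
for q in [(512,328),(499,388),(490,290),(552,290),(462,418),(522,432)]:
    w=wz(*zz(*q),.040);print(q,(w-np.array([*t,0]))@R)
E
```

```text
(50, -60) [ 0.63891991 -0.10395734  0.012     ]
(-140, -60) [ 0.45461721 -0.05966016  0.012     ]
(-140, 250) [0.52868544 0.23800815 0.012     ]
-13.742377596131274 [ 0.60491871 -0.03550865] [[-3.14091714e-04  1.71157036e-03]
 [-5.57852920e-05  8.72978909e-04]
 [ 3.69877006e-04 -2.58454927e-03]]
422 [-0.10885761 -0.01753481  0.03335972] [-0.00467661  0.01698619  0.05992638] [-0.06850914 -0.0001701   0.03985631]
blue [-0.24120813 -0.02707385  0.13284903] [0.00647159 0.22650776 0.96197029]
yel [-0.00860436  0.07902717  0.15186398] [0.00801651 0.09225679 0.16670075] [-0.00087049  0.08475964  0.1626398 ] 38
(512, 328) [-0.05321893  0.00169708  0.04      ]
(499, 388) [-0.08836137  0.00095862  0.04      ]
(490, 290) [-0.03472131  0.01884084  0.04      ]
(552, 290) [-0.0265722  -0.01535844  0.04      ]
(462, 418) [-0.10971589  0.01720378  0.04      ]
(522, 432) [-0.10968118 -0.01728295  0.04      ]
```

View pics/top1.png

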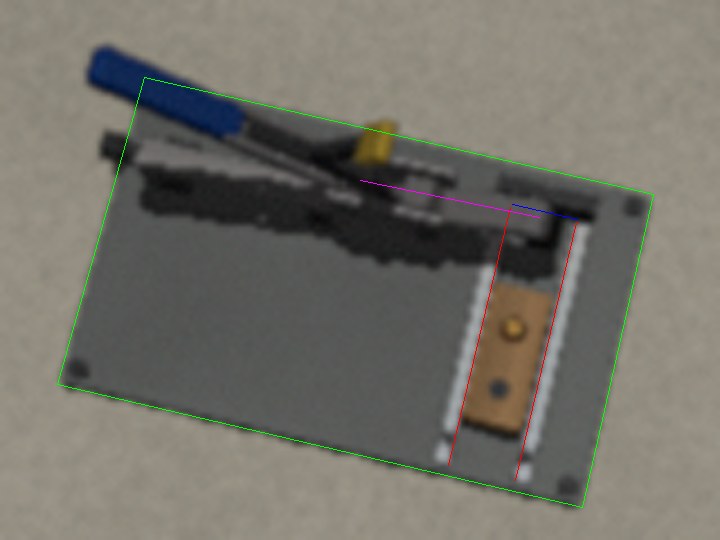

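servo_tool --gripper '[-1,-1,-1,-1,-1]' --pt "-0.15 -0.19 -0.05" --pt "-0.3 -0.38 -0.1" --pt "-0.45 -0.57 -0.1" --pt "-0.58 -0.74 -0.1" --pt "-0.58 -0.74 -0.1" --yaw '[0,0,0,0,0]' --newtons 20

```text
time_s: 1.78
tcp_pos: [0.2765, 0.5175, 0.2392]
eef_rot: [-180.0, 0.1, 163.3]
force: [0.7, 0.8, -0.6]
gripper_width: 0.0471
```

servo_tool --gripper '[-1,-1,-1,-1,-1]' --pt "-0.15 -0.19 0" --pt "-0.3 -0.38 0" --pt "-0.45 -0.57 0" --pt "-0.58 -0.74 0" --pt "-0.58 -0.74 0" --yaw '[0,0,0,0,0]'

```text
time_s: 2.4
tcp_pos: [0.345, 0.3439, 0.2389]
eef_rot: [-180.0, 0.0, 163.4]
force: [0.1, 0.9, -0.2]
gripper_width: 0.0012
```

servo_tool --gripper '[-1,-1,-1,-1,-1]' --pt "-0.15 -0.19 0" --pt "-0.3 -0.38 0" --pt "-0.45 -0.57 0" --pt "-0.58 -0.74 0" --pt "-0.58 -0.74 0" --yaw '[0,0,0,0,0]'

```text
time_s: 3.02
tcp_pos: [0.4145, 0.1701, 0.2389]
eef_rot: [180.0, 0.0, 163.4]
force: [0.9, 1.4, -0.5]
gripper_width: 0.0006
```

```bash
cat >> h.py <<'E'
th,tx,ty=np.load('fx.npy')
FR=np.array([[np.cos(th),-np.sin(th),0],[np.sin(th),np.cos(th),0],[0,0,1]]);FT=np.array([tx,ty,0])
from scipy.spatial.transform import Rotation as Ro
def st():
    s=monitor.observe();R=Ro.from_euler('xyz',s['eef_rot'],degrees=True).as_matrix()
    f=FR.T@(s['tcp_pos']-FT);print('t',round(s['time_s'],2),'fx mm',np.round(f*1e3,1),'rot',np.round(s['eef_rot'],1),'relyaw',round(s['eef_rot'][2]-180-np.degrees(th),2),'F_fx',np.round(FR.T@s['force'],1),'w',round(s['gripper_width'],4))
    return s,R,f
def go(target_fx):
    s,R,f=st();d=R.T@(FR@(np.array(target_fx)-f));print('shares',np.round(d/.2,3))
E
python3 - <<'E'
from h import *
go([-.13,0,.2])
E
```

```text
t 3.02 fx mm [-233.8  154.5  238.9] rot [180.    0.  163.4] relyaw -2.88 F_fx [ 0.5  1.5 -0.5] w 0.0006
shares [-0.557 -0.746  0.194]
```

servo_tool --gripper '[-1,-1,-1,-1,-1,-1]' --pt "-0.15 -0.19 0" --pt "-0.3 -0.38 0" --pt "-0.45 -0.57 0" --pt "-0.557 -0.746 0.1" --pt "-0.557 -0.746 0.2" --pt "-0.557 -0.746 0.2" --yaw '[-0.008,-0.008,-0.008,-0.008,-0.008,-0.008]'

```text
time_s: 3.78
tcp_pos: [0.478, -0.0018, 0.1976]
eef_rot: [-180.0, -0.1, 166.5]
force: [-0.9, 0.0, -0.4]
gripper_width: 0.0006
```

```bash
python3 - <<'E'
from h import *
go([-.13,0,.1])
p=get_image('wrist');save(p,'w1')
for n in ['top','side']:
  p=get_image(n);save(p,n+'2')
E
```

```text
t 3.77 fx mm [-131.3    2.6  197.6] rot [-1.800e+02 -1.000e-01  1.665e+02] relyaw 0.28 F_fx [-0.9 -0.2 -0.4] w 0.0006
shares [-0.007 -0.013  0.488]
```

View pics/w1.png

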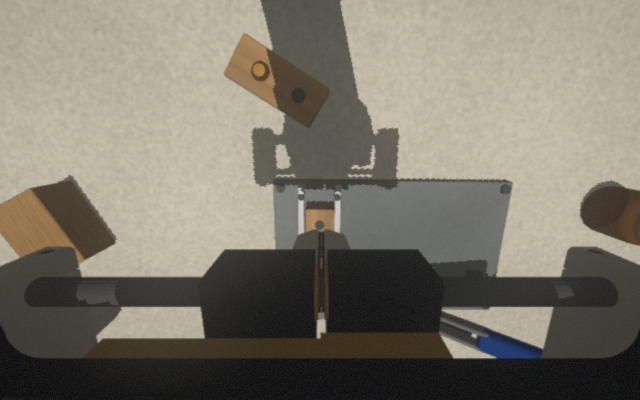

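View pics/side2.png

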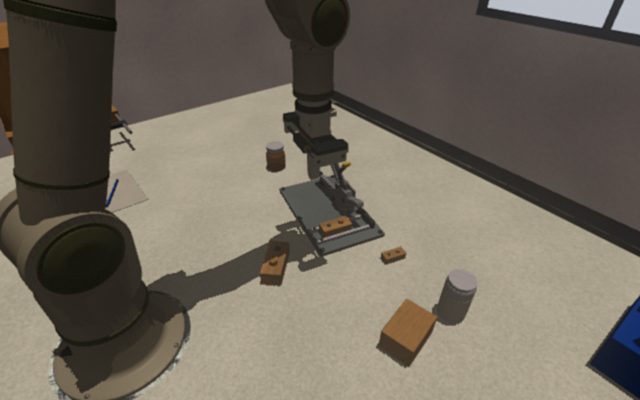

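```bash
cat >> h.py <<'E'
def wcloud(p,s):
    d=p['depth'];v,u=np.mgrid[0:400,0:640]
    c=np.stack([(u-p['cx'])/f(p)*d,(v-p['cy'])/f(p)*d,d],-1)
    M=p['tool_from_camera'];q=c@M[:3,:3].T+M[:3,3]
    R=Ro.from_euler('xyz',s['eef_rot'],degrees=True).as_matrix()
    return (q@R.T+s['tcp_pos']-FT)@FR
E
python3 - <<'E'
from h import *
s,R,_=st();p=get_image('wrist');print(p['tool_from_camera'])
F=wcloud(p,s);F[p['depth']==0]=np.nan
for v in range(180,250,4): print(v,[np.round(F[v,u]*1e3,0) for u in (300,320,339)])
for v,u in [(186,505),(188,281),(236,320)]: print(F[v,u])
E
```

```text
t 3.92 fx mm [-130.7    2.6  199.2] rot [180.    0.  166.6] relyaw 0.32 F_fx [ 0.4  0.5 -0.5] w 0.0006
[[ 1.17767124e-03 -9.67320114e-01 -2.53555537e-01  6.92832781e-02]
 [ 9.99999268e-01  1.06922663e-03  5.65501158e-04  6.19606459e-04]
 [-2.75912311e-04 -2.53556018e-01  9.67320665e-01 -1.66223547e-01]
 [ 0.00000000e+00  0.00000000e+00  0.00000000e+00  1.00000000e+00]]
180 [array([-137.,  -24.,   11.]), array([-137.,    2.,   11.]), array([-138.,   27.,   12.])]
184 [array([-134.,  -23.,   21.]), array([-132.,    2.,   13.]), array([-134.,   26.,   21.])]
188 [array([-129.,  -23.,   22.]), array([-127.,    2.,   12.]), array([-129.,   26.,   21.])]
192 [array([-124.,  -23.,   22.]), array([-121.,    2.,   11.]), array([-124.,   26.,   23.])]
196 [array([-119.,  -23.,   26.]), array([-116.,    2.,   12.]), array([-120.,   26.,   25.])]
200 [array([-113.,  -23.,   22.]), array([-111.,    3.,   13.]), array([-114.,   27.,   23.])]
204 [array([-108.,  -23.,   21.]), array([-108.,    3.,   21.]), array([-108.,   27.,   22.])]
208 [array([-103.,  -23.,   22.]), array([-108.,    3.,   39.])
[... 347 characters left out ...]
.]), array([-81.,  28.,  22.])]
228 [array([-75., -23.,  22.]), array([-82.,   3.,  40.]), array([-75.,  28.,  21.])]
232 [array([-70., -24.,  22.]), array([-138.,    3.,  201.]), array([-66.,  29.,  12.])]
236 [array([-139.,   -9.,  211.]), array([-137.,    3.,  207.]), array([-139.,   14.,  211.])]
240 [array([-139.,   -9.,  217.]), array([-138.,    3.,  214.]), array([-139.,   14.,  218.])]
244 [array([-139.,   -8.,  224.]), array([-138.,    3.,  220.]), array([-139.,   13.,  223.])]
248 [array([-139.,   -8.,  229.]), array([-138.,    3.,  226.]), array([-139.,   13.,  229.])]
[-0.13218542  0.23921182  0.01697342]
[-0.12767279 -0.04756496  0.01696206]
[-0.13748786  0.00275943  0.20702607]
```

servo_tool --gripper '[-1,-1,-1,-1,-1,-1,-1,-1]' --pt "0 0 0.2" --pt "0 0 0.4" --pt "0 0 0.6" --pt "0 0 0.75" --pt "0 0 0.82" --pt "0 0 0.865" --pt "0 0 0.865" --pt "0 0 0.865" --yaw '[0,0,0,0,0,0,0,0]'

```text
time_s: 4.97
tcp_pos: [0.4784, -0.0035, 0.0265]
eef_rot: [180.0, 0.1, 166.5]
force: [-0.1, -0.4, -0.9]
gripper_width: 0.0002
```

```bash
python3 - <<'E'
from h import *
st()
E
```

```text
t 4.97 fx mm [-130.5    1.1   26.5] rot [1.800e+02 1.000e-01 1.665e+02] relyaw 0.19 F_fx [ 0.  -0.4 -0.9] w 0.0002
```

servo_tool --gripper '[-1,-1,-1,-1,-1,-1,-1,-1,-1,-1,-1,-1]' --pt "-0.03 0 0" --pt "-0.06 0 0" --pt "-0.08 0 0" --pt "-0.1 0 0" --pt "-0.125 0 0" --pt "-0.15 0 0" --pt "-0.175 0 0" --pt "-0.2 0 0" --pt "-0.23 0 0" --pt "-0.26 0 0" --pt "-0.28 0 0" --pt "-0.3 0 0" --yaw '[0,0,0,0,0,0,0,0,0,0,0,0]'

```text
time_s: 6.48
tcp_pos: [0.5357, -0.0176, 0.0255]
eef_rot: [-180.0, -0.1, 166.5]
force: [-3.5, 0.5, 0.6]
gripper_width: 0.0006
```

```bash
python3 - <<'E'
from h import *
st()
p=get_image('top');save(p,'top3')
a=cv2.imread('pics/top3.png')[120:240,205:365];cv2.imwrite('pics/top3z.png',cv2.resize(a,None,fx=4.5,fy=4.5,interpolation=cv2.INTER_CUBIC))
E
```

```text
t 6.47 fx mm [-71.5   0.9  25.5] rot [-1.800e+02 -1.000e-01  1.665e+02] relyaw 0.19 F_fx [-3.5 -0.4  0.6] w 0.0006
```

View pics/top3z.png

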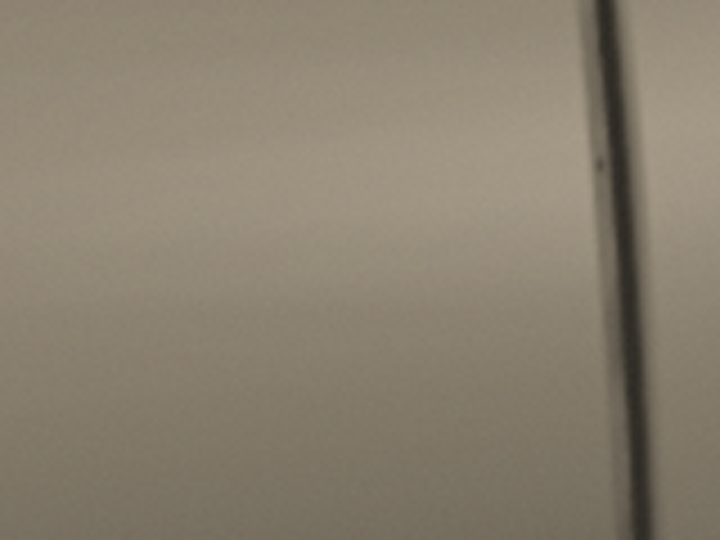

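servo_tool --gripper '[-1,-1,-1]' --pt "-0.01 0 0" --pt "-0.02 0 0" --pt "-0.025 0 0" --yaw '[0,0,0]'

```text
time_s: 6.9
tcp_pos: [0.5418, -0.0189, 0.0256]
eef_rot: [180.0, 0.1, 166.4]
force: [-0.9, -0.0, -0.7]
gripper_width: 0.0006
```

servo_tool --gripper '[-1,-1]' --pt "-0.005 0 0" --pt "-0.005 0 0" --yaw '[0,0]'

```text
time_s: 7.15
tcp_pos: [0.5424, -0.019, 0.0256]
eef_rot: [180.0, 0.0, 166.4]
force: [-1.1, 0.8, -0.5]
gripper_width: 0.0003
```

servo_tool --gripper '[-1,-1]' --pt "-0.005 0 0" --pt "-0.005 0 0" --yaw '[0,0]'

```text
time_s: 7.4
tcp_pos: [0.5431, -0.0192, 0.0256]
eef_rot: [-180.0, -0.0, 166.5]
force: [-2.3, -0.5, -1.0]
gripper_width: 0.0007
```

servo_tool --gripper '[-1,-1]' --pt "-0.005 0 0" --pt "-0.005 0 0" --yaw '[0,0]'

```text
time_s: 7.65
tcp_pos: [0.5431, -0.0192, 0.0256]
eef_rot: [-180.0, -0.1, 166.5]
force: [-5.2, 1.8, 2.2]
gripper_width: 0.0003
```

servo_tool --gripper '[-1,-1]' --pt "-0.005 0 0" --pt "-0.005 0 0" --yaw '[0,0]'

```text
time_s: 7.9
tcp_pos: [0.5431, -0.0192, 0.0256]
eef_rot: [-180.0, -0.2, 166.5]
force: [-7.5, 2.3, 5.0]
gripper_width: 0.0005
```

```bash
python3 - <<'E'
from h import *
st()
E
```

```text
t 7.9 fx mm [-63.9   1.1  25.6] rot [-180.    -0.2  166.5] relyaw 0.22 F_fx [-7.9  0.5  5. ] w 0.0005
```

servo_tool --gripper '[-1,-1]' --pt "-0.008 0 0" --pt "-0.008 0 0" --yaw '[0,0]'

```text
time_s: 8.15
tcp_pos: [0.5431, -0.0192, 0.0256]
eef_rot: [-180.0, -0.4, 166.5]
force: [-11.6, 3.7, 9.4]
gripper_width: 0.0002
```

```bash
python3 - <<'E'
from h import *
st()
p=get_image('side');save(p,'side4')
a=cv2.imread('pics/side4.png')[120:280,240:420];cv2.imwrite('pics/side4z.png',cv2.resize(a,None,fx=3.6,fy=3.6,interpolation=cv2.INTER_CUBIC))
E
```

```text
t 8.15 fx mm [-63.9   1.1  25.6] rot [-180.    -0.4  166.5] relyaw 0.24 F_fx [-12.2   0.8   9.4] w 0.0002
```

View pics/side4z.png

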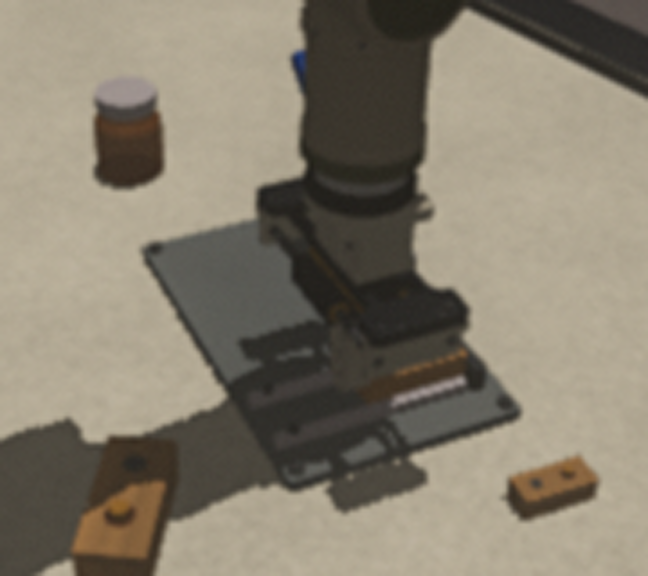

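servo_tool --gripper '[-1,-1,-1,-1,-1,-1,-1,-1,-1]' --pt "0.02 0 0" --pt "0.1 0 0" --pt "0.2 0 0" --pt "0.2 0 0" --pt "0.2 0 -0.25" --pt "0.2 0 -0.5" --pt "0.2 0 -0.75" --pt "0.2 0 -1" --pt "0.2 0 -1" --yaw '[0,0,0,0,0,0,0,0,0]'

```text
time_s: 9.32
tcp_pos: [0.5105, -0.0109, 0.2295]
eef_rot: [179.8, 0.5, 166.4]
force: [-0.4, -0.5, -0.7]
gripper_width: 0.0004
```

```bash
python3 - <<'E'
from h import *
s,R,_=st();p=get_image('wrist');save(p,'w5')
F=wcloud(p,s);F[p['depth']==0]=np.nan
for v in range(180,250,4): print(v,[np.round(F[v,u]*1e3,0) for u in (300,320,339)])
p=get_image('side');save(p,'side5')
C=(cloud(p)-FT)@FR
a=cv2.imread('pics/side5.png')[120:280,240:420];cv2.imwrite('pics/side5z.png',cv2.resize(a,None,fx=3.6,fy=3.6,interpolation=cv2.INTER_CUBIC))
go([-.08,.2,.26])
E
```

```text
t 9.32 fx mm [-97.6   1.5 229.5] rot [179.8   0.5 166.4] relyaw 0.16 F_fx [-0.3 -0.6 -0.7] w 0.0004
180 [array([-99., -26.,  22.]), array([-97.,   2.,  11.]), array([-99.,  28.,  22.])]
184 [array([-94., -26.,  22.]), array([-92.,   2.,  12.]), array([-94.,  28.,  22.])]
188 [array([-88., -26.,  22.]), array([-86.,   2.,  12.]), array([-86.,  28.,  12.])]
192 [array([-82., -26.,  21.]), array([-80.,   2.,  11.]), array([-80.,  29.,  11.])]
196 [array([-77., -26.,  22.]), array([-74.,   2.,  12.]), array([-75.,  29.,  13.])]
200 [array([-71., -26.,  23.]), array([-68.,   2.,  12.]), array([-69.,  29.,  12.])]
204 [array([-66., -26.,  23.]), array([-63.,   2.,  12.]), array([-62.,  29.,  11.])]
208 [array([-59., -26.,  21.]), array([-57.,   2.,  12.]), array([-57.,  29.,  12.])]
212 [array([-53., -26.,  21.]), array([-54.,   2.,  24.]), array([-51.,  29.,  12.])]
216 [array([-47., -26.,  21.]), array([-53.,   2.,  39.]), array([-45.,  29.,  13.])]
220 [array([-42., -26.,  23.]), array([-48.,   2.,  40.]), array([-39.,  29.,  13.])]
224 [array([-36., -27.,  23.]), array([-42.,   2.,  40.]), array([-33.,  30.,  13.])]
228 [array([-30., -27.,  22.]), array([-37.,   2.,  41.]), array([-26.,  30.,  12.])]
232 [array([-23., -27.,  22.]), array([-105.,    2.,  231.]), array([-20.,  30.,  12.])]
236 [array([-106.,  -10.,  242.]), array([-104.,    2.,  237.]), array([-106.,   13.,  241.])]
240 [array([-106.,  -10.,  248.]), array([-105.,    2.,  244.]), array([-106.,   12.,  248.])]
244 [array([-106.,   -9.,  253.]), array([-105.,    2.,  250.]), array([-107.,   12.,  254.])]
248 [array([-106.,   -9.,  259.]), array([-105.,    2.,  256.]), array([-106.,   12.,  258.])]
t 9.43 fx mm [-99.8   1.1 226. ] rot [1.800e+02 1.000e-01 1.664e+02] relyaw 0.19 F_fx [-0.1 -0.8 -0.7] w 0.001
shares [-0.102  0.994 -0.169]
```

View pics/side5z.png

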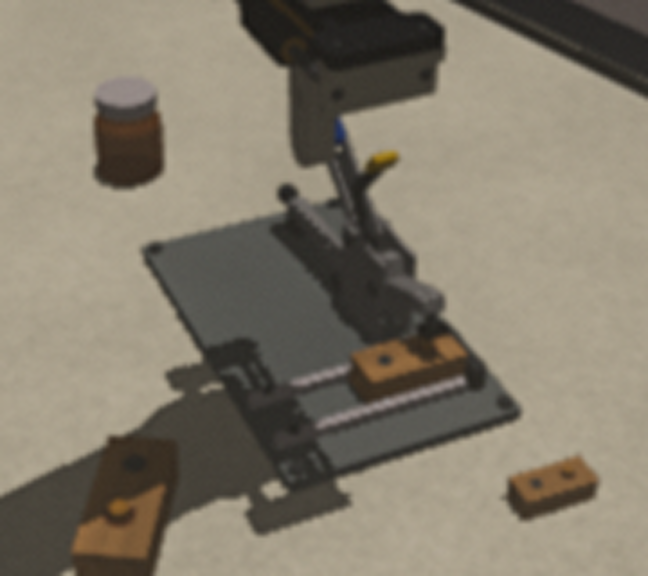

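View pics/w5.png

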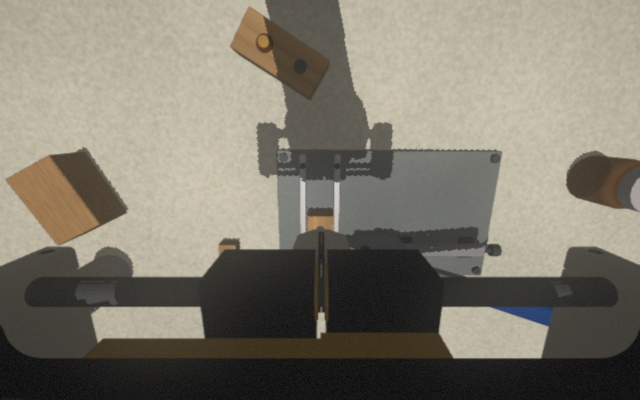

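servo_tool --gripper '[-1,-1,-1,-1,-1,-1]' --pt "0 0.2 -0.1" --pt "0 0.4 -0.2" --pt "0 0.6 -0.2" --pt "0 0.8 -0.2" --pt "0 1 -0.2" --pt "0 1 -0.2" --yaw '[0,0,0,0,0,0]'

```text
time_s: 10.18
tcp_pos: [0.5543, 0.1872, 0.2633]
eef_rot: [-180.0, -0.1, 166.7]
force: [-0.9, -0.6, -0.3]
gripper_width: 0.0006
```

```bash
python3 - <<'E'
from h import *
s,R,_=st()
for n in ['side','top']:
  p=get_image(n);save(p,n+'6');C=(cloud(p)-FT)@FR
  rgb=p['pixels'].astype(int);ok=(p['depth']>0)&(C[...,0]>-.04)&(C[...,0]<.06)&(C[...,1]>.04)&(C[...,1]<.3)&(C[...,2]>.06)&(C[...,2]<.25)
  b=ok&(rgb[...,2]-rgb[...,0]>30);y=ok&(rgb[...,0]-rgb[...,2]>60)&(rgb[...,1]-rgb[...,2]>40)
  for m,l in [(b,'blue'),(y,'yellow')]:
    if m.sum(): 
        G=C[m]*1e3;print(n,l,m.sum(),np.round(np.percentile(G,[2,50,98],axis=0)))
        if l=='blue': print(np.polyfit(G[:,1],G[:,2],1), [ (int(a),np.round(np.median(G[(G[:,1]>a)&(G[:,1]<a+8)],0))) for a in range(160,235,8)])
  h=find_in(p,'handle_grip');print([(r['p'],r['rect']) for r in h[:2]])
E
```

```text
t 10.18 fx mm [-102.1  204.3  263.3] rot [-1.800e+02 -1.000e-01  1.667e+02] relyaw 0.46 F_fx [-0.8 -0.8 -0.3] w 0.0006
side blue 148 [[ -8. 160. 137.]
 [ -0. 190. 159.]
 [  9. 220. 181.]]
[ 0.74244252 18.21221668] [(160, array([ -1., 165., 141.])), (168, array([  1., 172., 145.])), (176, array([ -1., 179., 152.])), (184, array([ -0., 187., 158.])), (192, array([ -1., 195., 164.])), (200, array([  0., 205., 170.])), (208, array([ -1., 212., 176.])), (216, array([  0., 220., 181.])), (224, array([nan, nan, nan])), (232, array([nan, nan, nan]))]
side yellow 16 [[ -8.  77. 162.]
 [  2.  78. 164.]
 [ 11.  81. 167.]]
[(0.81, [321.0, 139.4, 344.8, 184.8])]
top blue 144 [[ -9. 161. 133.]
 [ -1. 210. 172.]
 [  8. 227. 181.]]
[ 0.72755253 18.41789851] [(160, array([  2., 162., 136.])), (168, array([nan, nan, nan])), (176, array([nan, nan, nan])), (184, array([  8., 188., 153.])), (192, array([  5., 198., 164.])), (200, array([ -2., 204., 167.])), (208, array([ -1., 212., 174.])), (216, array([ -1., 220., 178.])), (224, array([ -1., 226., 181.])), (232, array([nan, nan, nan]))]
top yellow 57 [[-10.  78. 151.]
 [ -2.  85. 160.]
 [  8.  94. 166.]]
[(0.87, [227.1, 132.9, 283.5, 164.1])]
  return _methods._mean(a, axis=axis, dtype=dtype,
  ret = um.true_divide(
```

View pics/side6.png

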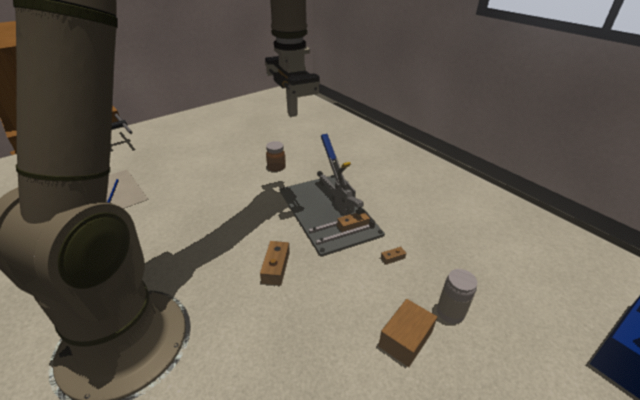

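View pics/top6.png

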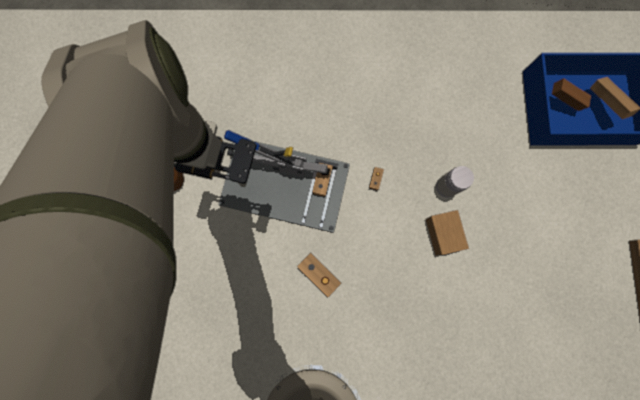

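servo_tool --gripper '[-1,-1,-1,-1,-1,-1]' --pt "-0.15 -0.05 0" --pt "-0.35 -0.07 0" --pt "-0.5 -0.07 0" --pt "-0.5 -0.07 0.2" --pt "-0.5 -0.07 0.36" --pt "-0.5 -0.07 0.36" --yaw '[0,0,0,0,0,0]'

```text
time_s: 11.12
tcp_pos: [0.647, 0.1449, 0.1914]
eef_rot: [-179.8, -0.2, 166.4]
force: [-0.0, 0.1, 1.0]
gripper_width: 0.0003
```

```bash
python3 - <<'E'
from h import *
go([0,.190,.165])
E
```

```text
t 11.12 fx mm [ -2.  185.3 191.4] rot [-179.8   -0.2  166.4] relyaw 0.1 F_fx [-0.   0.1  1. ] w 0.0003
shares [-0.01   0.024  0.132]
```

servo_tool --gripper '[-1,-1,-1,-1,-1,-1,-1,-1]' --pt "-0.01 0 0.06" --pt "-0.01 0.015 0.12" --pt "-0.01 0.025 0.15" --pt "-0.01 0.04 0.18" --pt "-0.01 0.055 0.21" --pt "-0.01 0.075 0.24" --pt "-0.01 0.09 0.265" --pt "-0.01 0.09 0.265" --yaw '[0,0,0,0,0,0,0,0]'

```text
time_s: 12.12
tcp_pos: [0.6552, 0.1642, 0.1407]
eef_rot: [180.0, 0.1, 166.5]
force: [-1.0, 0.2, 7.1]
gripper_width: 0.0003
```

```bash
python3 - <<'E'
from h import *
st()
p=get_image('side');save(p,'side7')
a=cv2.imread('pics/side7.png')[90:270,240:420];cv2.imwrite('pics/side7z.png',cv2.resize(a,None,fx=3.3,fy=3.3,interpolation=cv2.INTER_CUBIC))
E
```

```text
t 12.12 fx mm [  1.4 206.  140.7] rot [1.800e+02 1.000e-01 1.665e+02] relyaw 0.21 F_fx [-1.   0.   7.1] w 0.0003
```

View pics/side7z.png

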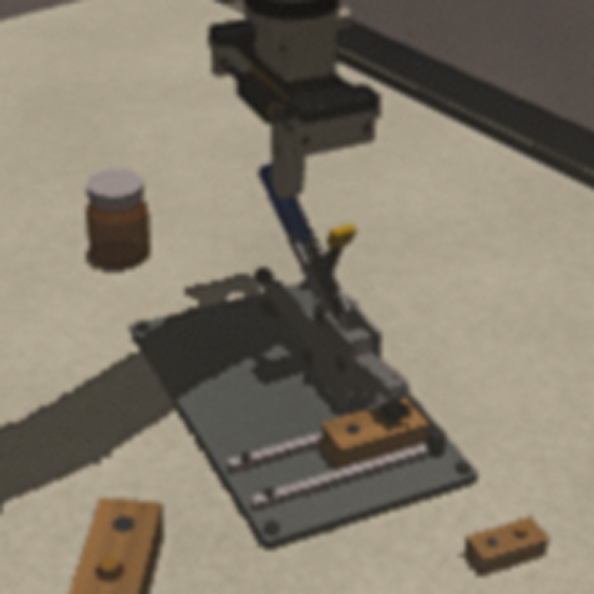

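servo_tool --gripper '[-1,-1,-1,-1,-1]' --pt "0 0.015 0.03" --pt "0 0.025 0.06" --pt "0 0.035 0.09" --pt "0 0.04 0.12" --pt "0 0.04 0.12" --yaw '[0,0,0,0,0]'

```text
time_s: 12.8
tcp_pos: [0.6575, 0.1733, 0.1171]
eef_rot: [179.9, 0.1, 166.5]
force: [0.8, 2.4, 7.3]
gripper_width: 0.0007
```

```bash
python3 - <<'E'
from h import *
st()
E
```

```text
t 12.8 fx mm [  1.4 215.4 117.1] rot [1.799e+02 1.000e-01 1.665e+02] relyaw 0.25 F_fx [0.2 2.6 7.3] w 0.0007
```

Now smaller steps with force checks.

servo_tool --gripper '[-1,-1,-1]' --pt "0 0.01 0.025" --pt "0 0.015 0.05" --pt "0 0.015 0.05" --yaw '[0,0,0]'

```text
time_s: 13.18
tcp_pos: [0.6581, 0.176, 0.1069]
eef_rot: [179.9, 0.1, 166.5]
force: [1.1, 2.6, 5.7]
gripper_width: 0.0006
```

servo_tool --gripper '[-1,-1,-1]' --pt "0 0 0.015" --pt "0 0 0.025" --pt "0 0 0.025" --yaw '[0,0,0]'

```text
time_s: 13.55
tcp_pos: [0.6578, 0.1752, 0.1019]
eef_rot: [179.9, 0.1, 166.5]
force: [1.6, 2.9, 4.8]
gripper_width: 0.0006
```

servo_tool --gripper '[-1,-1,-1]' --pt "0 0 0.015" --pt "0 0 0.025" --pt "0 0 0.025" --yaw '[0,0,0]'

```text
time_s: 13.92
tcp_pos: [0.6569, 0.1739, 0.0962]
eef_rot: [-179.9, -0.0, 166.4]
force: [0.8, 1.0, 1.0]
gripper_width: 0.0005
```

servo_tool --gripper '[-1,-1,-1]' --pt "0 0 0.01" --pt "0 0 0.015" --pt "0 0 0.015" --yaw '[0,0,0]'

```text
time_s: 14.3
tcp_pos: [0.6568, 0.174, 0.0933]
eef_rot: [-180.0, -0.0, 166.4]
force: [-0.3, -1.0, 0.8]
gripper_width: 0.0003
```

servo_tool --gripper '[-1,-1]' --pt "0 0 0.01" --pt "0 0 0.01" --yaw '[0,0]'

```text
time_s: 14.55
tcp_pos: [0.6569, 0.1742, 0.0913]
eef_rot: [-180.0, -0.0, 166.5]
force: [0.8, 0.0, 0.4]
gripper_width: 0.0007
```

```bash
python3 - <<'E'
from h import *
st()
E
```

```text
t 14.55 fx mm [  0.7 216.1  91.3] rot [-180.    -0.   166.5] relyaw 0.19 F_fx [0.8 0.2 0.4] w 0.0007
```

servo_tool --gripper '[-1,-1]' --pt "0 0 0.01" --pt "0 0 0.01" --yaw '[0,0]'

```text
time_s: 14.8
tcp_pos: [0.6571, 0.1744, 0.0894]
eef_rot: [-180.0, -0.0, 166.5]
force: [-0.6, -0.3, 0.6]
gripper_width: 0.0006
```

servo_tool --gripper '[-1,-1]' --pt "0 0 0.01" --pt "0 0 0.01" --yaw '[0,0]'

```text
time_s: 15.05
tcp_pos: [0.6571, 0.1744, 0.0875]
eef_rot: [-180.0, -0.0, 166.5]
force: [0.2, 0.9, -0.1]
gripper_width: 0.0004
```

servo_tool --gripper '[-1,-1]' --pt "0 0 0.01" --pt "0 0 0.01" --yaw '[0,0]'

```text
time_s: 15.3
tcp_pos: [0.6571, 0.1744, 0.0855]
eef_rot: [-180.0, -0.0, 166.4]
force: [0.0, 0.2, 0.8]
gripper_width: 0.0006
```

```bash
python3 - <<'E'
from h import *
st()
p=get_image('side');save(p,'side8')
a=cv2.imread('pics/side8.png')[90:270,240:420];cv2.imwrite('pics/side8z.png',cv2.resize(a,None,fx=3.3,fy=3.3,interpolation=cv2.INTER_CUBIC))
E
```

```text
t 15.3 fx mm [  0.9 216.3  85.5] rot [-180.    -0.   166.4] relyaw 0.19 F_fx [0.  0.2 0.8] w 0.0006
```

View pics/side8z.png

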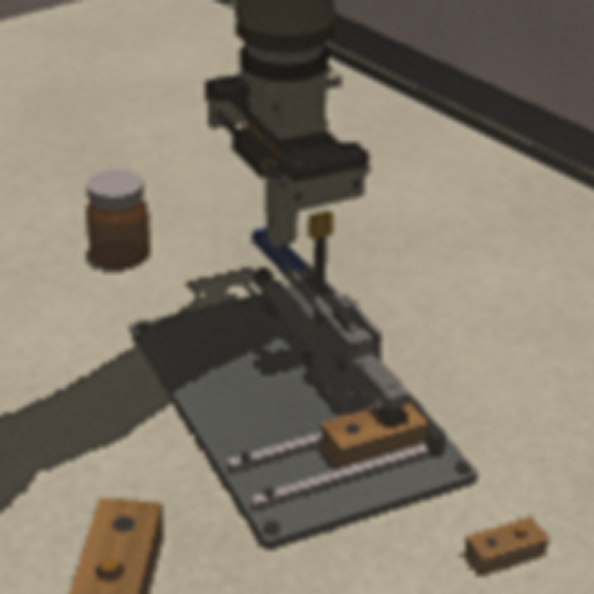

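servo_tool --gripper '[-1,-1]' --pt "0 0 0.01" --pt "0 0 0.01" --yaw '[0,0]'

```text
time_s: 15.6
tcp_pos: [0.6571, 0.1744, 0.0835]
eef_rot: [-180.0, -0.0, 166.5]
force: [0.2, -0.2, 0.2]
gripper_width: 0.0007
```

servo_tool --gripper '[-1,-1]' --pt "0 0 0.01" --pt "0 0 0.01" --yaw '[0,0]'

```text
time_s: 15.85
tcp_pos: [0.6573, 0.1744, 0.0816]
eef_rot: [180.0, 0.0, 166.5]
force: [-0.6, -0.6, -0.0]
gripper_width: 0.0006
```

```bash
python3 - <<'E'
from h import *
st()
p=get_image('side');C=(cloud(p)-FT)@FR
rgb=p['pixels'].astype(int);ok=(p['depth']>0)&(C[...,0]>-.04)&(C[...,0]<.06)&(C[...,1]>.04)&(C[...,1]<.3)&(C[...,2]>.04)&(C[...,2]<.25)
b=ok&(rgb[...,2]-rgb[...,0]>30);y=ok&(rgb[...,0]-rgb[...,2]>40)&(rgb[...,1]-rgb[...,2]>30)
for m in (b,y):
  print(m.sum());print(np.round(np.percentile(C[m]*1e3,[2,25,50,75,98],axis=0)) if m.sum() else '')
E
```

```text
t 15.85 fx mm [  1.  216.4  81.6] rot [180.    0.  166.5] relyaw 0.19 F_fx [-0.5 -0.7 -0. ] w 0.0006
0

23
[[ -8. 130. 144.]
 [ -4. 133. 147.]
 [ -0. 133. 154.]
 [  3. 134. 157.]
 [  7. 136. 159.]]
```

servo_tool --gripper '[-1,-1,-1,-1]' --pt "0 0 -0.15" --pt "0 0.1 -0.4" --pt "0 0.3 -0.6" --pt "0 0.4 -0.6" --yaw '[0,0,0,0]'

```text
time_s: 16.4
tcp_pos: [0.6776, 0.2554, 0.2054]
eef_rot: [179.7, 0.3, 166.6]
force: [0.4, -0.4, -1.0]
gripper_width: 0.0004
```

```bash
python3 - <<'E'
from h import *
s,R,_=st()
p=get_image('side');C=(cloud(p)-FT)@FR;save(p,'side9')
a=cv2.imread('pics/side9.png')[90:270,240:420];cv2.imwrite('pics/side9z.png',cv2.resize(a,None,fx=3.3,fy=3.3,interpolation=cv2.INTER_CUBIC))
rgb=p['pixels'].astype(int);ok=(p['depth']>0)&(C[...,0]>-.04)&(C[...,0]<.06)&(C[...,1]>.04)&(C[...,1]<.3)&(C[...,2]>.04)&(C[...,2]<.17)
b=ok&(rgb[...,2]-rgb[...,0]>20);y=ok&(rgb[...,0]-rgb[...,2]>40)&(rgb[...,1]-rgb[...,2]>30)
for m in (b,y):
  print(m.sum());print(np.round(np.percentile(C[m]*1e3,[2,25,50,75,98],axis=0)) if m.sum() else '')
G=C[b]*1e3
for a in range(140,280,8):
  q=(G[:,1]>a)&(G[:,1]<a+8)
  if q.sum(): print(a,np.round([np.median(G[q,1]),np.max(G[q,2]),np.median(G[q,2])]))
E
```

```text
t 16.4 fx mm [  1.5 299.8 205.4] rot [179.7   0.3 166.6] relyaw 0.29 F_fx [ 0.5 -0.3 -1. ] w 0.0004
48
[[ -8. 178.  79.]
 [ -5. 186.  82.]
 [ -1. 197.  83.]
 [  3. 205.  84.]
 [  8. 249.  86.]]
31
[[ -8. 132. 146.]
 [ -4. 133. 153.]
 [  0. 135. 156.]
 [  5. 136. 158.]
 [ 11. 140. 160.]]
172 [178.  87.  83.]
180 [184.  86.  84.]
188 [192.  85.  84.]
196 [200.  84.  83.]
204 [207.  86.  83.]
212 [213.  82.  82.]
236 [243.  81.  81.]
244 [249.  82.  81.]
```

View pics/side9z.png

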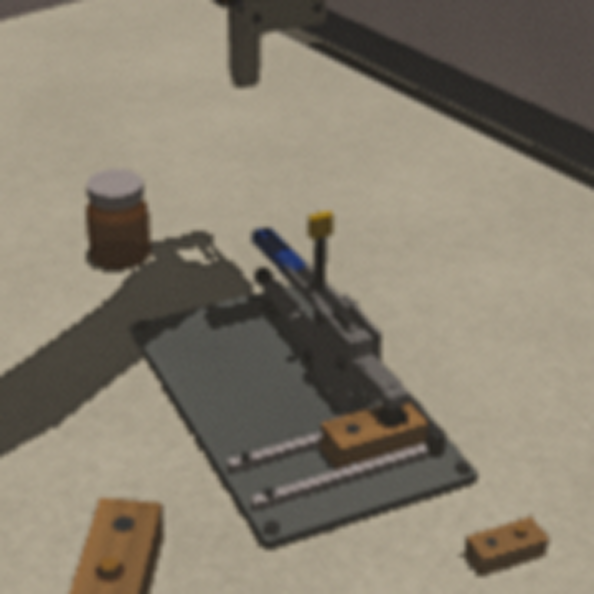

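servo_tool --gripper '[-1,-1,-1,-1,-1,-1]' --pt "0 -0.2 0.1" --pt "0 -0.36 0.3" --pt "0 -0.36 0.5" --pt "0 -0.36 0.57" --pt "0 -0.36 0.59" --pt "0 -0.36 0.59" --yaw '[0,0,0,0,0,0]'

```text
time_s: 17.2
tcp_pos: [0.6595, 0.1826, 0.0842]
eef_rot: [180.0, 0.0, 166.5]
force: [0.5, 0.9, 0.4]
gripper_width: 0.0007
```

servo_tool --gripper '[-1,-1]' --pt "0 0 0.01" --pt "0 0 0.01" --yaw '[0,0]'

```text
time_s: 17.45
tcp_pos: [0.6594, 0.1825, 0.0824]
eef_rot: [180.0, 0.1, 166.5]
force: [-0.0, -0.2, -0.7]
gripper_width: 0.0005
```

servo_tool --gripper '[-1,-1]' --pt "0 0 0.01" --pt "0 0 0.01" --yaw '[0,0]'

```text
time_s: 17.7
tcp_pos: [0.6597, 0.1824, 0.0808]
eef_rot: [179.9, 0.1, 166.4]
force: [-1.3, -0.8, 8.1]
gripper_width: 0.0005
```

servo_tool --gripper '[-1,-1]' --pt "0 0 0.01" --pt "0 0 0.01" --yaw '[0,0]'

```text
time_s: 17.95
tcp_pos: [0.6602, 0.1823, 0.0805]
eef_rot: [179.9, 0.1, 166.4]
force: [-4.4, -1.7, 20.6]
gripper_width: 0.0006
```

servo_tool --gripper '[-1,-1,-1,-1,-1]' --pt "0 0 -0.1" --pt "0 0 -0.32" --pt "0 -0.1 -0.32" --pt "0 -0.28 -0.32" --pt "0 -0.28 -0.32" --yaw '[0,0,0,0,0]'

```text
time_s: 18.58
tcp_pos: [0.6452, 0.1233, 0.1416]
eef_rot: [-179.9, -0.0, 166.2]
force: [0.1, 0.3, 0.3]
gripper_width: 0.0005
```

```bash
python3 - <<'E'
from h import *
st()
p=get_image('side');save(p,'side10')
a=cv2.imread('pics/side10.png')[90:270,240:420];cv2.imwrite('pics/side10z.png',cv2.resize(a,None,fx=3.3,fy=3.3,interpolation=cv2.INTER_CUBIC))
E
```

```text
t 18.57 fx mm [  1.4 163.8 141.6] rot [-179.9   -0.   166.2] relyaw -0.07 F_fx [0.  0.3 0.3] w 0.0005
```

View pics/side10z.png

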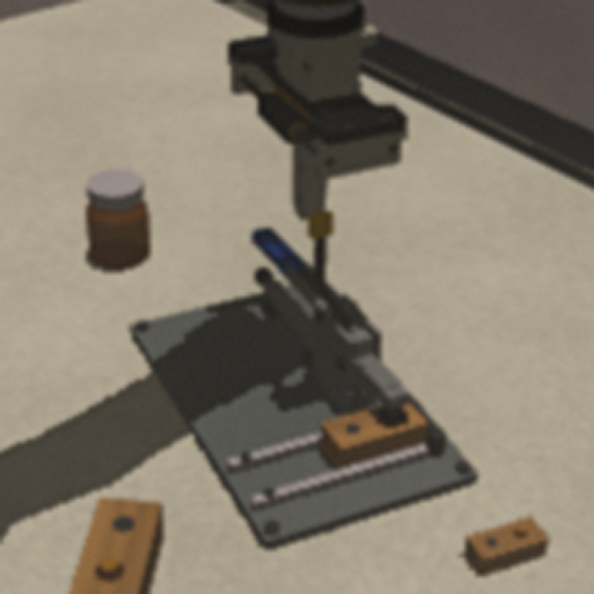

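servo_tool --gripper '[-1,-1,-1,-1,-1]' --pt "0 -0.025 0" --pt "0 -0.05 0" --pt "0 -0.075 0" --pt "0 -0.1 0" --pt "0 -0.1 0" --yaw '[0,0,0,0,0]'

```text
time_s: 19.25
tcp_pos: [0.6412, 0.1079, 0.1416]
eef_rot: [-180.0, -0.0, 166.4]
force: [-0.7, 1.8, -0.5]
gripper_width: 0.0004
```

```bash
python3 - <<'E'
from h import *
st()
p=get_image('side');save(p,'side11')
a=cv2.imread('pics/side11.png')[90:270,240:420];cv2.imwrite('pics/side11z.png',cv2.resize(a,None,fx=3.3,fy=3.3,interpolation=cv2.INTER_CUBIC))
E
```

```text
t 19.25 fx mm [  1.1 147.9 141.6] rot [-180.    -0.   166.4] relyaw 0.17 F_fx [-1.1  1.6 -0.5] w 0.0004
```

View pics/side11z.png

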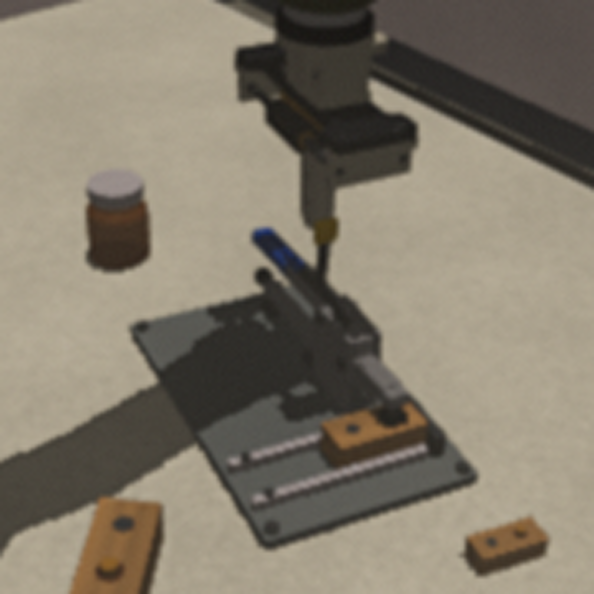

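Lever is tilting in contact. Continue in small steps.

servo_tool --gripper '[-1,-1,-1]' --pt "0 -0.02 0" --pt "0 -0.035 0" --pt "0 -0.035 0" --yaw '[0,0,0]'

```text
time_s: 19.68
tcp_pos: [0.6399, 0.1025, 0.1416]
eef_rot: [179.9, 0.0, 166.5]
force: [1.2, 3.8, -1.9]
gripper_width: 0.0005
```

servo_tool --gripper '[-1,-1]' --pt "0 -0.015 0" --pt "0 -0.015 0" --yaw '[0,0]'

```text
time_s: 19.92
tcp_pos: [0.6394, 0.1, 0.1422]
eef_rot: [179.9, 0.0, 166.5]
force: [-0.8, 5.8, 2.1]
gripper_width: 0.0008
```

servo_tool --gripper '[-1,-1]' --pt "0 -0.015 0" --pt "0 -0.015 0" --yaw '[0,0]'

```text
time_s: 20.18
tcp_pos: [0.6386, 0.0957, 0.1423]
eef_rot: [180.0, 0.1, 166.5]
force: [0.7, 0.5, 0.2]
gripper_width: 0.0004
```

```bash
python3 - <<'E'
from h import *
st()
p=get_image('side');save(p,'side12')
a=cv2.imread('pics/side12.png')[90:270,240:420];cv2.imwrite('pics/side12z.png',cv2.resize(a,None,fx=3.3,fy=3.3,interpolation=cv2.INTER_CUBIC))
E
```

```text
t 20.18 fx mm [  1.6 135.5 142.3] rot [1.800e+02 1.000e-01 1.665e+02] relyaw 0.21 F_fx [0.5 0.7 0.2] w 0.0004
```

View pics/side12z.png

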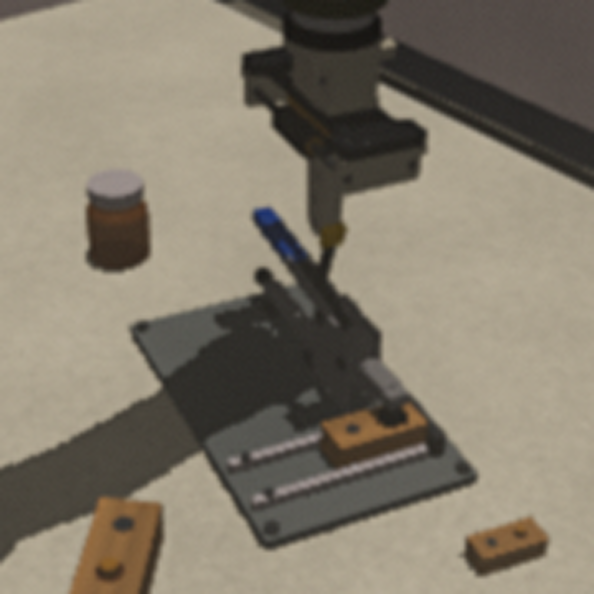

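servo_tool --gripper '[-1,-1,-1,-1,-1,-1,-1,-1]' --pt "0 0 0" --pt "0 0 0" --pt "0 0 0" --pt "0 0 -0.1" --pt "0 0 -0.3" --pt "0 0 -0.6" --pt "0.2 0 -0.8" --pt "0.4 0 -0.8" --yaw '[0,0,0,0,0,0,0,0]'

```text
time_s: 21.22
tcp_pos: [0.5611, 0.1146, 0.3047]
eef_rot: [179.8, 0.3, 166.4]
force: [1.0, 0.4, 0.3]
gripper_width: 0.0004
```

servo_tool --gripper '[-1,-1,-1,-1]' --pt "0.2 0.2 0" --pt "0.3 0.4 0" --pt "0.3 0.6 0" --pt "0.3 0.6 0" --yaw '[0,0,0,0]'

```text
time_s: 21.72
tcp_pos: [0.5299, 0.2485, 0.3014]
eef_rot: [179.9, -0.0, 166.7]
force: [0.5, -0.7, 0.1]
gripper_width: 0.0003
```

```bash
python3 - <<'E'
from h import *
st()
for n in ['side','top']:
  p=get_image(n);C=(cloud(p)-FT)@FR;save(p,n+'13')
  rgb=p['pixels'].astype(int);ok=(p['depth']>0)&(C[...,0]>-.04)&(C[...,0]<.06)&(C[...,1]>.04)&(C[...,1]<.3)&(C[...,2]>.04)&(C[...,2]<.2)
  b=ok&(rgb[...,2]-rgb[...,0]>20);y=ok&(rgb[...,0]-rgb[...,2]>40)&(rgb[...,1]-rgb[...,2]>30)
  for m in (b,y):
    print(m.sum());print(np.round(np.percentile(C[m]*1e3,[2,50,98],axis=0)) if m.sum() else '')
a=cv2.imread('pics/side13.png')[120:280,240:420];cv2.imwrite('pics/side13z.png',cv2.resize(a,None,fx=3.6,fy=3.6,interpolation=cv2.INTER_CUBIC))
a=cv2.imread('pics/top13.png')[120:240,205:365];cv2.imwrite('pics/top13z.png',cv2.resize(a,None,fx=4.5,fy=4.5,interpolation=cv2.INTER_CUBIC))
m=(p['depth']>0)&(C[...,2]>.033)&(C[...,2]<.05)&(abs(C[...,1])<.025)&(C[...,0]>-.1)&(C[...,0]<.04)
print(np.round(np.percentile(C[m]*1e3,[1,50,99],axis=0)))
E
```

```text
t 21.73 fx mm [-140.3  258.1  301.4] rot [179.9  -0.  166.7] relyaw 0.46 F_fx [ 0.6 -0.5  0.1] w 0.0003
158
[[ -8. 159. 135.]
 [ -0. 189. 159.]
 [  9. 220. 182.]]
21
[[ -9.  75. 162.]
 [  1.  78. 164.]
 [ 11.  82. 166.]]
304
[[-10. 161. 135.]
 [ -1. 195. 159.]
 [  8. 226. 181.]]
64
[[-10.  78. 149.]
 [ -1.  85. 161.]
 [  9.  95. 166.]]
[[-54. -23.  33.]
 [-22.  -0.  39.]
 [ 35.  23.  44.]]
```

View pics/side13z.png

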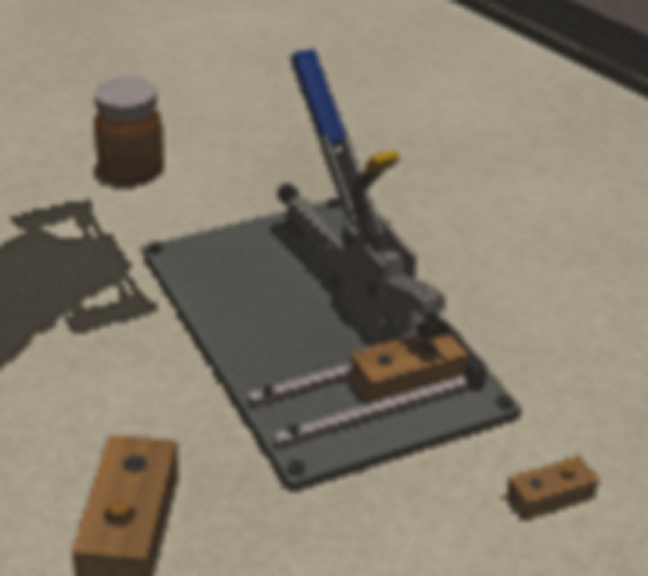

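View pics/top13z.png

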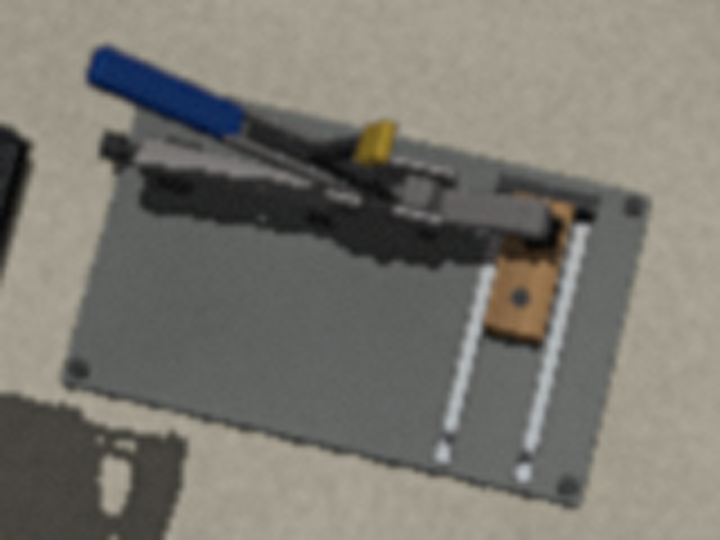

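```bash
python3 -c "
from station import close_job
print(close_job())"
```

```text
the job is handed in; nothing more can be done
None
```

I carried out the whole sequence and handed the job in at about 22 s of the 72 s allowed. The one thing I could not check directly is whether the dowel is flush.

- **Block:** I slid it about 54 mm until it stopped solidly against the end stop, with about 12 N along the track at most. The last pictures show it there: its rear edge is at x about -54 mm, against an expected -55 mm, within the 2 mm calibration.
- **Handle:** I pressed it down with the closed fingers. The force rose to about 7 N and dropped to almost nothing past dead centre. The handle then stayed down when I lifted off. I touched it once more to feel the stop, which met up to about 20 N, more than was needed but below the 45 N limit.
- **Release:** I pushed the yellow tab towards the jaw with about 6 N. The handle sprang up to its starting slope, putting the pressing point about 163 mm above the table, above the required 140 mm.
- **Not checked:**
  - The dowel sits under the jaw in every view. I infer that it is flush from the force pattern and the lock.
  - The clamping force of the jaw was not measured.
  - I never worked near the jar, tin or carton. The jar looks unmoved in the last side view, but I did not measure any of the three.

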